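Stir the wax pellets, then hold the warmer's lever in the green

TASK

Take the stirrer from its stand and stir the pellets in the wax warmer's pot until all three blue ones lie more than 1 cm from where they started, keeping every pellet in the pot, then hang the stirrer back upright in its stand by its collar. Then press the warmer's orange sprung lever down with the fingertips to half of its travel, so that its white pointer stands in the green band and never goes down to the red mark, hold it there for 2 seconds and finish while still holding it there. Do not touch the pellets with the fingers, and leave the timer, the white jar and the tube where they are.

Things in the scene. Friction and masses are not known exactly. Their poses are not given: they have to be found in the camera images.
- warmer: white wax warmer, fixed to the worktop, position and yaw differ. Origin under the centre of its round pot; z up. On its -y side a 30 mm high deck (x -35 to 115, y -180 to -80 mm) carries the lever; between lever and pot a black gauge plate (x 33 to 37, y -107 to -73 mm, up to z 114 mm) with a green band and a red mark below it faces the warmer's -x
- pot_floor (a point): centre of the pot's inner floor, 36 mm above the worktop. The open aluminium pot has an inner diameter of 110 mm, a 5 mm wall and its rim 88 mm above the worktop
- hold_lever (a joint): the sprung lever, rad: 0 = up (free), 0.5 = fully down. White pointer in the green band: 0.16 to 0.34 (0.25 is half travel); it reaches the red mark at 0.43. It springs back when released; pressing the pad takes about 3 N to start, 5.5 N at half travel, 8 N fully down
- lever_pad (a point): centre of the top of the lever's orange pad, 34 x 32 x 12 mm. The pivot lies 100 mm from it towards the warmer's +x, 85 mm above the worktop; at 0 the lever rises 0.25 rad towards the pad, at half travel it is level (pad top at z 91 mm), 25 mm lower than at 0 and 25 mm higher than fully down
- stirrer: stirrer, 50 g, 166 mm long, hanging upright in the stand. Origin at its tip, z along it towards the grip. Steel shaft of 10 mm diameter (tip 12 mm), black collar of 50 mm diameter from 100 to 105 mm, pale wooden grip of 14 x 14 mm square section (faces along its x and y) from 105 to 166 mm above the tip
- stirrer_tip (a point): lower end of the stirrer
- stirrer_collar (a point): centre of the underside of the stirrer's collar, 100 mm above its tip; it rests on the stand's rim
- stirrer_grip (a point): middle of the stirrer's wooden grip, 140 mm above its tip
- stand: stirrer stand, fixed, position differs: grey upright tube, outer diameter 40 mm, bore 28 mm, rim 110 mm above the worktop, open from the rim down to 10 mm above the worktop, on a dark foot of 90 mm diameter. Origin under its centre
- stand_top (a point): centre of the tube's mouth, 110 mm above the worktop. Note: a wall shelf with goods overhangs the worktop beyond world x = 0.55 m, from about 0.5 m above it; keep the wrist clear
- blue_pellet_0: blue wax pellet, a hard disc of 18 mm diameter, 12 mm thick, 12 g, loose in the pot; origin at the centre of its underside
- amber_pellet_0: amber wax pellet, a hard disc of 18 mm diameter, 12 mm thick, 12 g, loose in the pot; origin at the centre of its underside
- amber_pellet_1: amber wax pellet, a hard disc of 18 mm diameter, 12 mm thick, 12 g, loose in the pot; origin at the centre of its underside
- blue_pellet_1: blue wax pellet, a hard disc of 18 mm diameter, 12 mm thick, 12 g, loose in the pot; origin at the centre of its underside
- amber_pellet_2: amber wax pellet, a hard disc of 18 mm diameter, 12 mm thick, 12 g, loose in the pot; origin at the centre of its underside
- amber_pellet_3: amber wax pellet, a hard disc of 18 mm diameter, 12 mm thick, 12 g, loose in the pot; origin at the centre of its underside
- blue_pellet_2: blue wax pellet, a hard disc of 18 mm diameter, 12 mm thick, 12 g, loose in the pot; origin at the centre of its underside
- amber_pellet_4: amber wax pellet, a hard disc of 18 mm diameter, 12 mm thick, 12 g, loose in the pot; origin at the centre of its underside
- twist_timer: bystander: orange and white twist timer, 62 mm across, 37 mm high, origin under its centre
- pot_1: bystander: white lidded jar, 90 mm across, 32 mm high, origin under its centre
- tube_1: bystander: white tube, 181 x 51 x 34 mm, lying, origin under its centre
Not all that is in view belongs to the job. What is shaped like the stirrer but pink is not meant.

How it is judged (in metres and radians):
On the way, in this order (a step that is already met when the one before it is completed fails the run):
1. the stirrer's tip is down among the pellets in the pot (horizontal distance between stirrer_tip and pot_floor below 0.055 m and height (world z) of stirrer_tip below 0.055 m), for 0.1 s.
2. stirred: each blue pellet lies more than 1 cm from its start, the tip still in the pot (all of step 1 and distance of each of blue_pellet_0, blue_pellet_1, blue_pellet_2 from where it was at the start of the episode above 0.01 m), for 0.1 s.
3. the stirrer hangs in its stand again and is released (horizontal distance between stirrer_collar and stand_top below 0.012 m and height (world z) of stirrer_collar between 0.105 and 0.115 m and angle between stirrer's own z axis and vertical below 0.12 rad and contact force between the fingers and stirrer below 0.1 N), for 0.2 s.
4. the lever is held with the pointer in the green band for 1.5 s (value of joint hold_lever between 0.16 and 0.34 rad and contact force between the fingers and warmer above 1 N), for 1.5 s.
At the end, for the whole second after the job is handed in: the fingers hold the lever between 0.16 and 0.34 rad (push over 1 N); the stirrer hangs upright in the stand (collar within 12 mm of the mouth's centre, 5 mm in height, tilt below 0.12 rad), not touched; all eight pellets are in the pot, each blue one more than 1 cm from its start (all of step 3 and all of step 4 and horizontal distance between each of blue_pellet_0, amber_pellet_0, amber_pellet_1, blue_pellet_1, amber_pellet_2, amber_pellet_3, blue_pellet_2, amber_pellet_4 and pot_floor below 0.058 m and height (world z) of each of blue_pellet_0, amber_pellet_0, amber_pellet_1, blue_pellet_1, amber_pellet_2, amber_pellet_3, blue_pellet_2, amber_pellet_4 below 0.075 m and distance of each of blue_pellet_0, blue_pellet_1, blue_pellet_2 from where it was at the start of the episode above 0.01 m); the arm keeps its last pose, push and grip.
It fails at once if the lever's pointer goes down to the red mark (0.43 rad) (value of joint hold_lever above 0.43 rad).
It fails at once if the fingers touch a pellet (contact force between the fingers and blue_pellet_0 above 0.3 N or contact force between the fingers and amber_pellet_0 above 0.3 N or contact force between the fingers and amber_pellet_1 above 0.3 N or contact force between the fingers and blue_pellet_1 above 0.3 N or contact force between the fingers and amber_pellet_2 above 0.3 N or contact force between the fingers and amber_pellet_3 above 0.3 N or contact force between the fingers and blue_pellet_2 above 0.3 N or contact force between the fingers and amber_pellet_4 above 0.3 N).
It fails at once if a bystander is displaced by more than 2 cm (distance of any of twist_timer, pot_1, tube_1 from where it was at the start of the episode above 0.02 m).
It also fails if it takes over 61 s, if anything falls off the work surface, if the arm or the gripper's body presses on something with over 40 N, if the wrist force passes 120 N, or if a joint passes its speed limit or range.

ROBOT

A 7-joint arm with a two-finger parallel gripper is mounted at the origin on a cart in front of the work surface, level with it; the furniture and walls round the work are solid. World frame = base frame: x ahead of the robot, y to its left, z up, the work surface at z = 0. Lengths are in m, angles in degrees, forces in N, time in s.
With the tool pointing down it reaches from about 0.425 to 0.875 m from the base axis. Payload 4.7 kg.
Tool frame: the origin (TCP) lies on the centre line of the jaws, within the pads' length; the fingertips stand 11 mm ahead of it and the grasp point (between the pads) lies 8 mm behind it; z points along the fingers, y is the direction in which the jaws open and shut (so a half turn about z gives the same grasp; the last joint's range is limited). The gripper opens to 87 mm and grips with 3 to 60 N. Pads are 19 mm wide; open, the fingers measure 117 mm over their backs; the gripper's body (75 mm by 190 mm) begins 51 mm behind the grasp point.
Start: joints at [-69.781, 18.392, -4.016, 83.108, 1.295, 78.541, -3.26], TCP at [0.216, 0.613, 0.234] pointing down, gripper open.
Joint ranges: [-163.93, 163.93], [-17.29, 119.83], [-79.2, 71.16], [3.27, 140.29], [-89.18, 269.18], [5.43, 117.66], [-154.24, 154.24]. Speed limits (degrees/s): [147.25, 147.25, 180, 180, 180, 180, 180].

INTERFACE

Orientations are given as [roll, pitch, yaw] about the fixed x, y, z axes, in that order (R = Rz(yaw) Ry(pitch) Rx(roll)).
In Python, from cell import env gives the robot as it stands.
- The arm moves only by the tool servo_tool, never from a script. Its argument "moves" is text: rows parted by semicolons, each of 7 numbers parted by spaces: the shift along the tool's x, y, z as a fraction of full scale, then the turn, a rotation vector about the tool's x, y, z as a fraction of full scale, then the gripper's target within -1 to 1 (shut at 1, half-way at 0, fully open at -1). A call has 1 to 20 rows; each row shifts and turns the pose as measured when the row begins, along the tool's axes as they then stand; what a row does not reach is not made up. Full scale, the value 1, is 1000 mm for a shift and 0.5 rad for a turn. A row lasts 1/12 s, in which the tool goes at most 41.7 mm and 7.16 degrees, less where a joint would pass 70% of its speed; a pose out of reach is approached as far as the arm can. A call with a number of a shift or a turn outside -1 to 1 is refused whole. A call with a gripper value outside its range is refused whole. The fingers move at their own pace and stop on an object; "squeeze" is the grip in N (left out, the last holds). Time passes only in rows, so rows that do not move let the fingers close. It gives the time, the measured TCP pose, the force and the opening at its end, in the units of the state.
- env.get_obs(): the state, without advancing time (a new reading comes with each control period).
- env.read_camera(name): name is "side" or "top" or "wrist"; returns a dict with "img" (400x640x3 uint8, red, green, blue), "range_z" (400x640 float32, m along the optical axis (not along the pixel's ray), 0 where there is no reading), "mtx" (3x3 intrinsics, pixels), "T" (4x4, takes a point from camera to world coordinates); the wrist camera has in their place "hand_eye" (4x4, takes a point from camera to tool coordinates, whose origin is the TCP and whose axes are the flange's). Camera axes: x right, y up, looking along -z (the intrinsics and any distortion apply to the point x, -y, -z); pixel columns grow to the right and rows downward; lengths in m; the calibration is good to about 2 mm. The wrist camera is an equidistant fisheye: a pixel r from the principal point sees the ray r / f radians off the axis. A picture is of the moment at which its call begins: read the wrist's pose just before it.
- env.sign_off(): hands the job in, once; it reports no verdict.
The state is a dict: "time_s": time; "qpos": joint angles; "joint_velocities": joint speeds; "effort": joint torques, N m; "tool_pos": TCP position; "tool_rot": TCP orientation; "force": force on the tool from outside, world axes, zero at the start; "wrist_torque": the same for the moment, N m; "grip_width": finger opening in m.
Only numpy, scipy, OpenCV 4.12 (cv2) and the standard library are available. Lean on these libraries where they do the work, as an engineer would, in place of code of your own. Each camera call takes 0.05 s, during which the arm holds its last target.

## Working session

There is one attempt and no reset: what is moved stays moved. The work goes in short steps, Python scripts to look and compute and a tool call to move; the robot and the scene stay as the last step left them, time stands still between calls to the robot, and variables do not carry over. Pictures are saved under pics/ and viewed, and the job is handed in when it is done.

Besides the shell and the picture viewer there is one more tool, called after "Request:" as name(argument=value, ...), one argument or row to a line, values as JSON. servo_tool: Moves the arm, as the interface text tells. Its arguments: {"type":"object","properties":{"moves":{"type":"string"},"squeeze":{"type":"number"}},"required":["moves"]}

```bash
mkdir -p pics; ls
cat > h.py <<'E'
import numpy as np, cv2
from cell import env
def snap(n,tag):
    o=env.get_obs(); c=env.read_camera(n); cv2.imwrite(f'pics/{tag}.png',cv2.cvtColor(c['img'],cv2.COLOR_RGB2BGR)); 
    np.savez(f'pics/{tag}.npz',**{k:v for k,v in c.items()},pos=o['tool_pos'],rot=o['tool_rot']); return c
def world(c):
    K=np.array(c['mtx']);T=np.array(c['T']);z=c['range_z']
    v,u=np.mgrid[0:z.shape[0],0:z.shape[1]]
    x=(u-K[0,2])/K[0,0]*z; y=(v-K[1,2])/K[1,1]*z
    return np.stack([x,-y,-z],-1)@T[:3,:3].T+T[:3,3]
E
python3 - <<'E'
from h import *
print(env.get_obs())
for n in ['side','top','wrist']:
    c=snap(n,n+'0'); print({k:(v.tolist() if k!='img' and k!='range_z' else v.shape) if hasattr(v,'shape') else v for k,v in c.items()})
E
```

```text
pics
{'time_s': 0.0, 'qpos': array([-69.78109365,  18.43953892,  -4.01493639,  83.17706002,
         1.2946265 ,  78.54259321,  -3.25953287]), 'joint_velocities': array([-0.04137041,  0.01502722, -0.03399435,  0.01996607,  0.04622049,
        0.05721009,  0.03772279]), 'effort': array([ 2.74487036e-05, -4.91286492e+01, -4.03772732e-01, -3.12525058e+01,
       -6.39067660e-02,  4.32209868e-02,  1.73617427e-04]), 'tool_pos': array([0.21588816, 0.6125044 , 0.2324371 ]), 'tool_rot': array([-1.79886034e+02,  5.79410895e-03,  1.60590725e+02]), 'force': array([-0.13584043,  0.12578844, -0.72767825]), 'wrist_torque': array([-0.02444985, -0.03905254,  0.02602225]), 'grip_width': 0.0864902059330542}
{'img': (400, 640, 3), 'range_z': (400, 640), 'mtx': [[509.01506530945, 0.0, 322.3988919667182], [0.0, 509.01506530945, 203.0587453391776], [0.0, 0.0, 1.0]], 'T': [[0.2251865815975296, 0.36883334761742337, -0.901805392062913, -1.0753290600652898], [-0.9740174810519894, 0.10811694037524551, -0.1989991804230189, -0.28511448011228174], [0.024102905915195164, 0.9231861615563898, 0.383596612390181, 0.81
[... 264 characters left out ...]
53013672, 0.3389614437946332], [-0.9997545813281445, -0.017982354782840472, -0.012938780075815162, 0.06513709352028477], [-0.015080937478299833, 0.1246103354649734, 0.9920911397750121, 1.4161017676162289], [0.0, 0.0, 0.0, 1.0]]}
{'img': (400, 640, 3), 'range_z': (400, 640), 'mtx': [[309.70691628693146, 0.0, 310.90833835913895], [0.0, 309.70691628693146, 203.34114546932992], [0.0, 0.0, 1.0]], 'hand_eye': [[-0.0008256194120799393, 0.9611029891553645, 0.2761889979510535, 0.07517923725338134], [0.9999994776697291, 0.0009599109092573293, -0.00035104317730091505, 0.0005855297856466324], [-0.0006025054791766659, 0.27618856386111806, -0.9611032796632617, -0.15219124552845095], [0.0, 0.0, 0.0, 1.0]]}
```

View pics/top0.png

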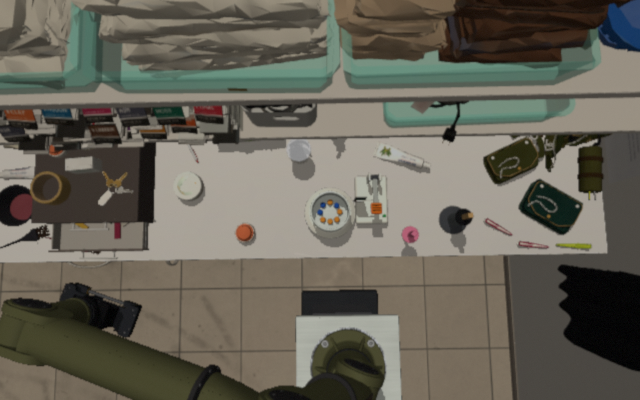

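View pics/side0.png

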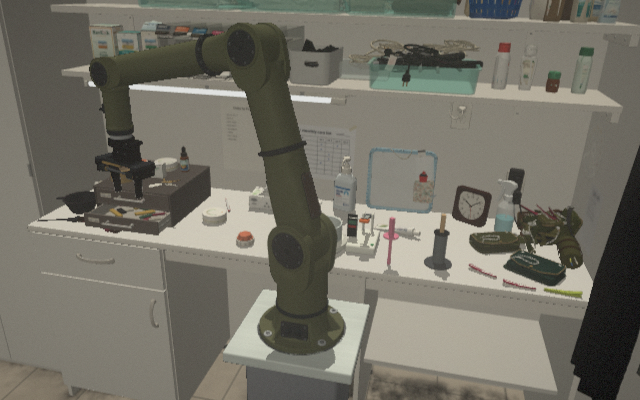

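View pics/wrist0.png

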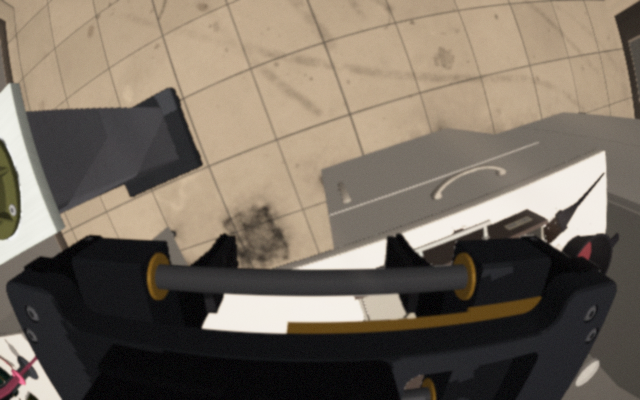

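The top view shows the pot with pellets at about (330,212), the orange lever pad at (377,209), the stirrer in its dark stand at (456,218), and the pink decoy at (410,235). Next I measure.

Run:
```python
from h import *
c=dict(np.load('pics/top0.npz')); W=world(c); img=c['img']
cv2.imwrite('pics/crop0.png',cv2.cvtColor(cv2.resize(img[150:260,280:490],None,fx=3.8,fy=3.8,interpolation=cv2.INTER_CUBIC),cv2.COLOR_RGB2BGR))
for p in [(330,212),(377,209),(456,218),(463,216),(410,235),(220,200),(188,186),(245,232),(400,156)]: print(p,W[p[1],p[0]].round(4), img[p[1],p[0]])
hsv=cv2.cvtColor(img,cv2.COLOR_RGB2HSV)
# pot rim
P=W[180:245,295:358].reshape(-1,3); r=P[(P[:,2]>.083)&(P[:,2]<.094)]
print('rim n',len(r)); (cx,cy),R=cv2.minEnclosingCircle(r[:,:2].astype(np.float32)); print(cx,cy,R, r[:,2].mean())
A=np.c_[2*r[:,:2],np.ones(len(r))]; s=np.linalg.lstsq(A,(r[:,:2]**2).sum(1),rcond=None)[0]; print('fit',s[:2],np.sqrt(s[2]+s[0]**2+s[1]**2))
def T2(lo,hi,box,name,zr=None):
    u0,v0,u1,v1=box; m=cv2.inRange(hsv,lo,hi); mm=np.zeros_like(m); mm[v0:v1,u0:u1]=m[v0:v1,u0:u1]
    n,l,st,ce=cv2.connectedComponentsWithStats(mm)
    for i in range(1,n):
        if st[i,4]>3: 
            q=W[l==i]; print(name,ce[i].round(1),st[i,4],np.median(q,0).round(4),q.min(0).round(3),q.max(0).round(3))
T2((8,150,150),(20,255,255),(310,190,395,230),'orange')
T2((100,100,50),(130,255,255),(310,190,350,230),'blue')
T2((10,60,60),(25,180,255),(435,200,480,235),'grip')
# warmer deck
D=W[165:235,350:395].reshape(-1,3); 
d=D[(abs(D[:,2]-.030)<.004)]; print('deck',len(d),cv2.minAreaRect(d[:,:2].astype(np.float32)))
S=W[195:240,435:480]; 
for lo,hi in [(.1,.118),(.118,.155),(.155,.18)]:
    q=S[(S[...,2]>lo)&(S[...,2]<hi)]; print(lo,len(q),q.mean(0) if len(q) else '',q.min(0),q.max(0))
```

```text
(330, 212) [0.4683 0.0459 0.0316] [170 173 163]
(377, 209) [ 0.4668 -0.0904  0.1159] [135  69  22]
(456, 218) [ 0.4363 -0.3178  0.1184] [16 18 18]
(463, 216) [ 0.4406 -0.3341  0.132 ] [66 52 32]
(410, 235) [ 0.3886 -0.179   0.138 ] [81 41 50]
(220, 200) [ 0.5167  0.3984 -0.0047] [168 162 152]
(188, 186) [0.5571 0.489  0.0396] [177 173 160]
(245, 232) [0.4103 0.3098 0.0373] [162  82  50]
(400, 156) [ 0.6446 -0.1807  0.0183] [175 175 168]
rim n 194
0.4747850298881531 0.03456337749958038 0.07379963248968124 0.08804818551175941
fit [0.46891172 0.04678368] 0.057497681577656036
orange [329.5 202.3] 6 [0.4972 0.0471 0.0467] [0.495 0.042 0.042] [0.498 0.052 0.055]
orange [375.1 208.5] 37 [ 0.4612 -0.0835  0.1171] [ 0.457 -0.101  0.11 ] [ 0.485 -0.073  0.124]
orange [379.2 205.8] 4 [ 0.4756 -0.098   0.1159] [ 0.475 -0.099  0.114] [ 0.478 -0.093  0.118]
orange [339. 211.] 9 [0.4692 0.0185 0.0485] [0.466 0.015 0.045] [0.473 0.022 0.053]
orange [336.4 218.6] 13 [0.4451 0.028  0.0485] [0.442 0.022 0.045] [0.451 0.031 0.05 ]
orange [322. 219.] 9 [0.4455 0.0711 0.0499] [0.442 0.068 0.047] [0.449 0.
[... 227 characters left out ...]
 [0.482 0.021 0.045] [0.494 0.033 0.052]
blue [319.7 211.9] 20 [0.4673 0.0769 0.0483] [0.461 0.071 0.042] [0.474 0.083 0.055]
grip [468.  215.1] 49 [ 0.4401 -0.3361  0.172 ] [ 0.435 -0.404 -0.002] [ 0.448 -0.332  0.183]
deck 992 ((0.5017900466918945, -0.0738714188337326), (0.11651408672332764, 0.162489116191864), 89.7930908203125)
0.1 154 [ 0.44099804 -0.33713763  0.11426793] [ 0.41846791 -0.3635001   0.10869169] [ 0.46592119 -0.31596994  0.11796009]
0.118 41 [ 0.43985153 -0.33500964  0.12783756] [ 0.41843553 -0.36069392  0.11818732] [ 0.46468362 -0.31784499  0.1525587 ]
0.155 36 [ 0.44117659 -0.33795953  0.17161565] [ 0.43473203 -0.34583487  0.15666092] [ 0.44814512 -0.33192772  0.17921142]
```

View pics/crop0.png

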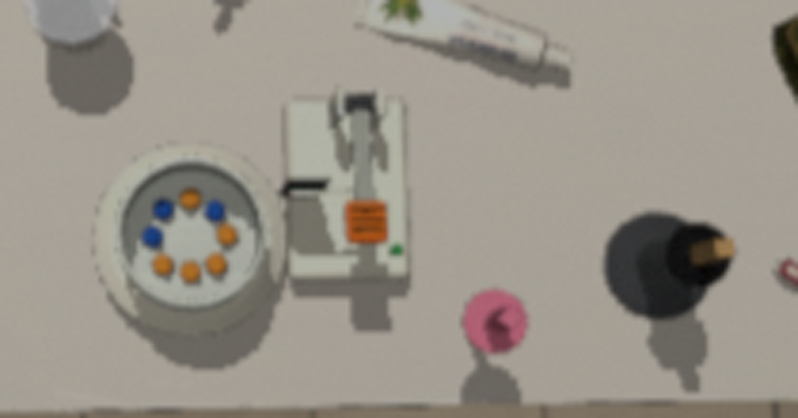

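```bash
cat > plan.py <<'E'
import sys,numpy as np
from h import env
# usage: plan.py yawtarget x y z [x y z ...]: world steps to each, with tool axes
o=env.get_obs(); p=np.array(o['tool_pos']); yaw=o['tool_rot'][2]; a=[float(s) for s in sys.argv[1:]]
yt=a[0]
for w in np.array(a[1:]).reshape(-1,3):
    n=int(np.ceil(max(np.linalg.norm(w-p)/.040,1)))
    for i in range(n):
        d=(w-p)/(n-i); c,s=np.cos(np.radians(yaw)),np.sin(np.radians(yaw))
        t=np.clip((yaw-yt),-7,7)
        print(np.round([d[0]*c+d[1]*s,d[0]*s-d[1]*c,-d[2]],3),'turnz',round(np.radians(t)/.5,2),'yaw',round(yaw,1))
        p=p+d; yaw-=t
E
python3 plan.py 90 .45 .4 .3 .5 .1 .3 .47 -.1 .3 .441 -.335 .27
```

```text
[-0.032 -0.014 -0.007] turnz 0.24 yaw 160.6
[-0.034 -0.01  -0.007] turnz 0.24 yaw 153.6
[-0.035 -0.005 -0.007] turnz 0.24 yaw 146.6
[-0.035 -0.001 -0.007] turnz 0.24 yaw 139.6
[-0.035  0.003 -0.007] turnz 0.24 yaw 132.6
[-0.034  0.007 -0.007] turnz 0.24 yaw 125.6
[-0.033  0.012 -0.007] turnz 0.24 yaw 118.6
[-0.032  0.015 -0.007] turnz 0.24 yaw 111.6
[-0.029  0.019 -0.007] turnz 0.24 yaw 104.6
[-0.038  0.001 -0.   ] turnz 0.24 yaw 97.6
[-0.038  0.006 -0.   ] turnz 0.02 yaw 90.6
[-0.038  0.006 -0.   ] turnz 0.0 yaw 90.0
[-0.038  0.006 -0.   ] turnz 0.0 yaw 90.0
[-0.038  0.006 -0.   ] turnz 0.0 yaw 90.0
[-0.038  0.006 -0.   ] turnz 0.0 yaw 90.0
[-0.037  0.006 -0.   ] turnz 0.0 yaw 90.0
[-0.038  0.006 -0.   ] turnz 0.0 yaw 90.0
[-0.033 -0.005 -0.   ] turnz 0.0 yaw 90.0
[-0.033 -0.005 -0.   ] turnz 0.0 yaw 90.0
[-0.033 -0.005 -0.   ] turnz 0.0 yaw 90.0
[-0.033 -0.005 -0.   ] turnz 0.0 yaw 90.0
[-0.033 -0.005 -0.   ] turnz 0.0 yaw 90.0
[-0.033 -0.005 -0.   ] turnz 0.0 yaw 90.0
[-0.039 -0.005  0.005] turnz 0.0 yaw 90.0
[-0.039 -0.005  0.005] turnz 0.0 yaw 90.0
[-0.039 -0.005  0.005] turnz 0.0 yaw 90.0
[-0.039 -0.005  0.005] turnz 0.0 yaw 90.0
[-0.039 -0.005  0.005] turnz 0.0 yaw 90.0
[-0.039 -0.005  0.005] turnz 0.0 yaw 90.0
```

Request:
servo_tool(
  moves="-0.032 -0.014 -0.007 0 0 0.24 -1; -0.034 -0.01 -0.007 0 0 0.24 -1; -0.035 -0.005 -0.007 0 0 0.24 -1; -0.035 -0.001 -0.007 0 0 0.24 -1; -0.035 0.003 -0.007 0 0 0.24 -1; -0.034 0.007 -0.007 0 0 0.24 -1; -0.033 0.012 -0.007 0 0 0.24 -1; -0.032 0.015 -0.007 0 0 0.24 -1; -0.03 0.02 -0.007 0 0 0.24 -1; -0.038 0 0 0 0 0.24 -1",
)

```text
time_s: 0.98
tool_pos: [0.4546, 0.3577, 0.2907]
tool_rot: [-179.5, 0.3, 90.1]
force: [-1.5, -0.8, 0.5]
grip_width: 0.0868
```

Request:
servo_tool(
  moves="-0.04 0.006 0 0 0 0 -1; -0.04 0.006 0 0 0 0 -1; -0.04 0.006 0 0 0 0 -1; -0.04 0.006 0 0 0 0 -1; -0.04 0.006 0 0 0 0 -1; -0.04 0.006 0 0 0 0 -1; -0.04 0 0 0 0 0 -1; -0.04 0 0 0 0 0 -1; -0.04 -0.005 0 0 0 0 -1; -0.04 -0.005 0 0 0 0 -1; -0.04 -0.005 0 0 0 0 -1; -0.04 -0.005 0 0 0 0 -1; -0.04 -0.005 0 0 0 0 -1; -0.04 -0.005 0 0 0 0 -1; -0.04 -0.005 0 0 0 0 -1; -0.02 -0.004 0 0 0 0 -1; 0 0 0 0 0 0 -1",
)

```text
time_s: 2.4
tool_pos: [0.4391, -0.2932, 0.2923]
tool_rot: [-179.6, 0.4, 88.9]
force: [-1.1, -0.1, -0.3]
grip_width: 0.087
```

Run:
```python
from h import *
o=env.get_obs();print(o['tool_pos'],o['tool_rot'],o['qpos'])
snap('wrist','wrist1');snap('side','side1'); c=snap('top','top1')
s=cv2.imread('pics/side1.png')[200:290,330:480]; cv2.imwrite('pics/side1c.png',cv2.resize(s,None,fx=5,fy=5,interpolation=cv2.INTER_CUBIC))
```

```text
[ 0.43914834 -0.29323831  0.29233509] [-179.5924504     0.42405175   88.88955989] [-19.77381266   1.5305597   51.80512389  96.59791797  -0.63495578
  82.58782886  30.99345161]
```

View pics/wrist1.png

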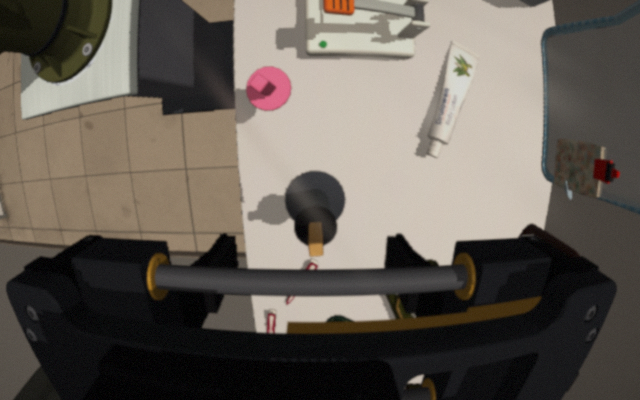

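View pics/side1c.png

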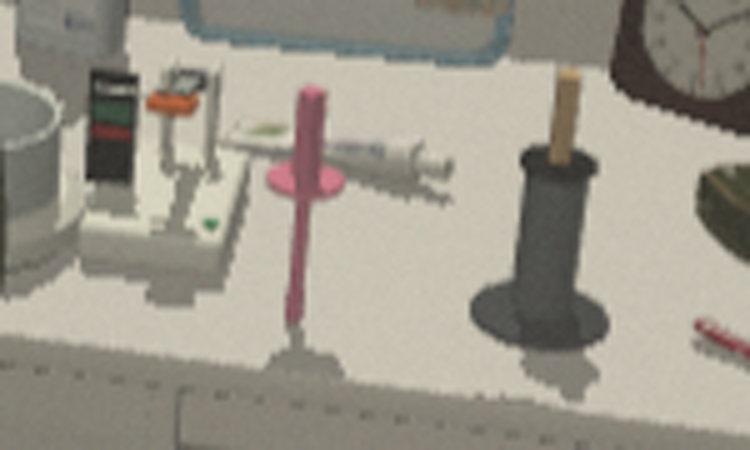

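In the wrist view the stirrer's grip (316,240) is between the jaws' sides, on its black collar, and its faces roughly line up with the jaws. The pink decoy is at (268,88). The pointer gauge shows in the side view.

```bash
cat >> h.py <<'E'
from scipy.spatial.transform import Rotation as Ro
def wworld(c):
    K=np.array(c['mtx']);H=np.array(c['hand_eye']);z=c['range_z']
    v,u=np.mgrid[0:z.shape[0],0:z.shape[1]]
    a=(u-K[0,2])/K[0,0]; b=(v-K[1,2])/K[1,1]; th=np.hypot(a,b)+1e-9; k=np.tan(th)/th*z
    P=np.stack([a*k,-b*k,-z],-1)@H[:3,:3].T+H[:3,3]
    R=Ro.from_euler('xyz',c['rot'],degrees=True).as_matrix()
    return P@R.T+c['pos']
E
python3 - <<'E'
from h import *
c=dict(np.load('pics/wrist1.npz')); W=wworld(c); 
for p in [(316,250),(316,228),(310,235),(268,88),(300,180),(340,8),(400,260)]: print(p,W[p[1],p[0]].round(4))
S=W[165:262,280:352]
hsv=cv2.cvtColor(c['img'],cv2.COLOR_RGB2HSV)[165:262,280:352]
for lo,hi in [(-.002,.02),(.108,.114),(.1135,.118),(.125,.17),(.174,.179)]:
    q=S[(S[...,2]>lo)&(S[...,2]<hi)&(hsv[...,2]<140)]
    if len(q): print(lo,len(q),q.mean(0).round(4),np.percentile(q,2,0).round(4),np.percentile(q,98,0).round(4), cv2.minAreaRect(q[:,:2].astype(np.float32)))
c=dict(np.load('pics/top0.npz')); W=world(c); S=W[195:245,425:490]; q=S[(abs(S[...,2]-.004)<.02)&(c['img'][195:245,425:490].max(-1)<60)]
print(len(q),q.mean(0),cv2.minEnclosingCircle(q[:,:2].astype(np.float32)))
i=cv2.imread('pics/wrist1.png')[160:270,270:360]; cv2.imwrite('pics/w1c.png',cv2.resize(i,None,fx=5,fy=5,interpolation=cv2.INTER_CUBIC))
E
```

```text
(316, 250) [ 0.4428 -0.3406  0.1776]
(316, 228) [ 0.4433 -0.3343  0.1358]
(310, 235) [ 0.4371 -0.3342  0.1553]
(268, 88) [ 0.4001 -0.1889  0.1459]
(300, 180) [ 0.4219 -0.3093  0.0068]
(340, 8) [ 0.4732 -0.0987  0.1166]
(400, 260) [ 0.4841 -0.2857  0.31  ]
-0.002 1847 [ 0.4379 -0.3304  0.0078] [ 3.915e-01 -3.703e-01  3.000e-04] [ 0.4828 -0.2993  0.0126] ((0.4435773193836212, -0.3620627224445343), (0.10778006166219711, 0.12697112560272217), 29.570255279541016)
0.108 23 [ 0.4379 -0.3277  0.1134] [ 0.4212 -0.3542  0.1125] [ 0.4637 -0.3164  0.114 ] ((0.44012969732284546, -0.33364012837409973), (0.04518171772360802, 0.03547687828540802), 13.625266075134277)
0.1135 1067 [ 0.4423 -0.3366  0.1159] [ 0.4197 -0.3593  0.1142] [ 0.4649 -0.3178  0.1174] ((0.4423624277114868, -0.33931460976600647), (0.047031816095113754, 0.048022568225860596), 88.95112609863281)
0.125 217 [ 0.4423 -0.3342  0.1494] [ 0.4358 -0.3358  0.1271] [ 0.4493 -0.3331  0.1693] ((0.442926824092865, -0.33520832657814026), (0.005616263952106237, 0.01486621517688036), 80.00125885009766)
0.174 18 [ 0.4437 -0.3343  0.1749] [ 0.4357 -0.3361  0.1741] [ 0.4486 -0.3333  0.1766] ((0.4418809115886688, -0.33450397849082947), (0.01360998023301363, 0.0024927440099418163), 8.04601764678955)
338 [ 0.43463553 -0.33060455  0.00873325] ((0.4385886788368225, -0.3412449061870575), 0.0424448624253273)
```

View pics/w1c.png

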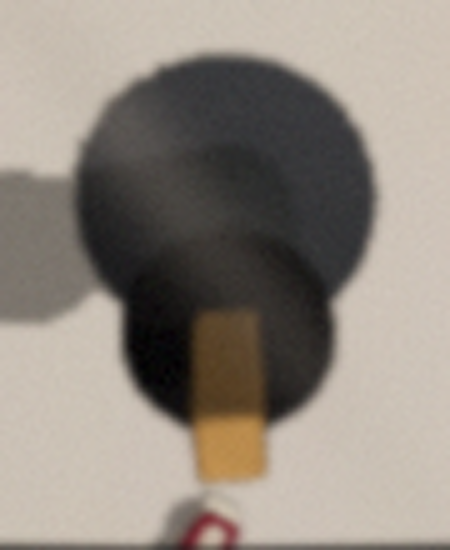

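Request:
servo_tool(
  moves="-0.024 0.003 0 0 0 -0.04 -1; -0.023 0 0 0 0 0 -1; 0 0 0.03 0 0 0 -1; 0 0 0.03 0 0 0 -1; 0 0 0.03 0 0 0 -1; 0 0 0 0 0 0 -1",
)

```text
time_s: 3.05
tool_pos: [0.4549, -0.32, 0.1987]
tool_rot: [-180.0, -0.3, 92.1]
force: [-0.5, 1.5, -0.5]
grip_width: 0.0868
```

Run:
```python
from h import *
o=env.get_obs();print(o['tool_pos'],o['tool_rot'],o['qpos'])
snap('wrist','wrist2')
```

```text
[ 0.45488017 -0.32003248  0.19874747] [-179.96269448   -0.25005751   92.13794811] [-14.52810286  11.2243044   53.16710348 100.85345189  -9.56189843
  72.78264647  43.12944761]
```

View pics/wrist2.png

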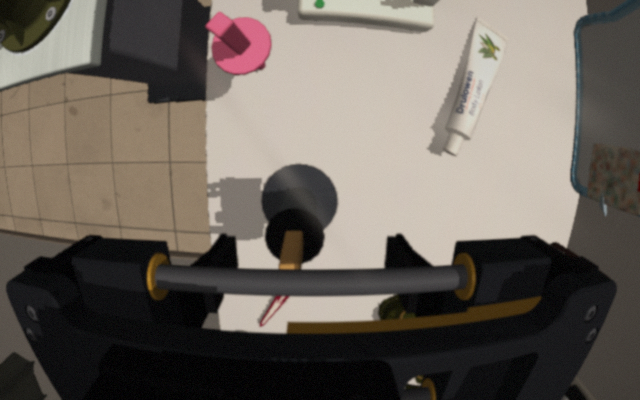

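Request:
servo_tool(
  moves="-0.01 -0.006 0 0 0 0.04 -1; -0.01 -0.006 0 0 0 0.04 -1; 0 0 0 0 0 0 -1; 0 0 0 0 0 0 -1",
)

```text
time_s: 3.43
tool_pos: [0.4481, -0.3411, 0.2069]
tool_rot: [179.5, -0.1, 90.0]
force: [0.2, 0.2, 0.1]
grip_width: 0.0867
```

Run:
```python
from h import *
o=env.get_obs();print(o['tool_pos'],o['tool_rot'],o['qpos'],o['joint_velocities'])
```

```text
[ 0.44811646 -0.34110205  0.20689015] [ 1.79496416e+02 -8.87826205e-02  9.00291842e+01] [-12.8692729   11.6344692   54.21250935  99.76313124 -10.24820501
  73.29862364  43.72550935] [ 1.14204457 -0.94462652  1.05210065 -1.47159944  1.02619645  0.24301475
 -0.00204733]
```

Request:
servo_tool(
  moves="0 -0.005 0 0 0 0 -1; 0 -0.002 0.015 0 0 0 -1; 0 0 0.015 0 0 0 -1; 0 0 0 0 0 0 -1; 0 0 0 0 0 0 -1",
)

```text
time_s: 3.85
tool_pos: [0.4421, -0.344, 0.1817]
tool_rot: [179.0, 0.1, 89.9]
force: [0.2, 0.4, 0.1]
grip_width: 0.0869
```

Request:
servo_tool(
  moves="0.003 0 0.012 0.035 0 0 -1; 0.001 0 0.012 0 0 0 -1; 0 0 0.012 0 0 0 -1; 0 0 0 0 0 0 -1; 0 0 0 0 0 0 -1",
)

```text
time_s: 4.27
tool_pos: [0.4435, -0.3397, 0.1443]
tool_rot: [179.9, 0.1, 90.0]
force: [-0.3, 0.0, -1.0]
grip_width: 0.0866
```

Run:
```python
from h import *
snap('wrist','wrist3')
s=snap('side','side3')['img'][180:290,400:500]; cv2.imwrite('pics/side3c.png',cv2.resize(s[...,::-1],None,fx=5,fy=5,interpolation=cv2.INTER_CUBIC))
```

```text
(no output)
```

View pics/wrist3.png

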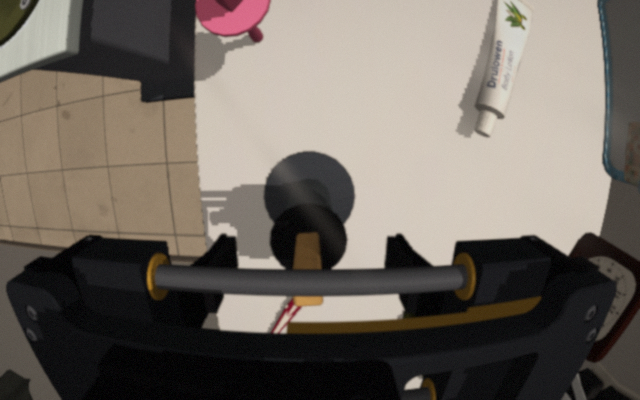

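View pics/side3c.png

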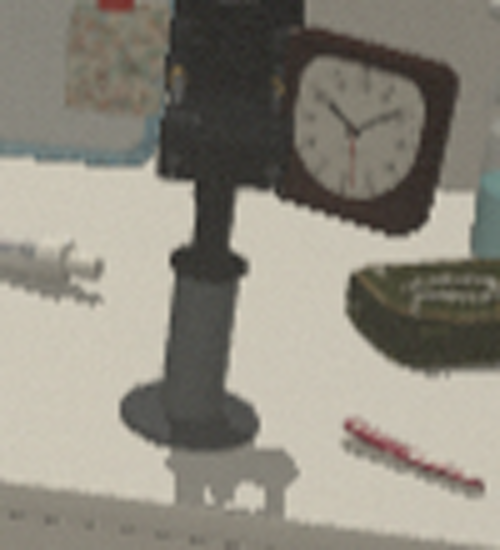

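The jaws straddle the grip: wrist view at (308,270), side view with the fingers just above the collar. The measured centre agrees, so I close.

Request:
servo_tool(
  moves="0 0 0 0 0 0 1; 0 0 0 0 0 0 1; 0 0 0 0 0 0 1; 0 0 0 0 0 0 1; 0 0 0 0 0 0 1; 0 0 0 0 0 0 1; 0 0 0 0 0 0 1; 0 0 0 0 0 0 1",
  squeeze=35,
)

```text
time_s: 5.03
tool_pos: [0.4444, -0.3408, 0.1466]
tool_rot: [179.7, 0.2, 89.9]
force: [-1.0, -0.0, 0.2]
grip_width: 0.0416
```

Request:
servo_tool(
  moves="0 0 0 0 0 0 1; 0 0 0 0 0 0 1; 0 0 0 0 0 0 1; 0 0 0 0 0 0 1; 0 0 0 0 0 0 1; 0 0 0 0 0 0 1; 0 0 0 0 0 0 1",
)

```text
time_s: 5.62
tool_pos: [0.4444, -0.3408, 0.1466]
tool_rot: [179.7, 0.2, 89.9]
force: [0.2, -0.1, -0.3]
grip_width: 0.0135
```

Request:
servo_tool(
  moves="0 0 -0.015 0 0 0 1; 0 0 -0.02 0 0 0 1; 0 0 -0.02 0 0 0 1; 0 0 -0.02 0 0 0 1; 0 0 0 0 0 0 1",
)

```text
time_s: 6.03
tool_pos: [0.4425, -0.3396, 0.2223]
tool_rot: [-180.0, 0.1, 89.9]
force: [1.0, -1.0, -0.5]
grip_width: 0.0138
```

Request:
servo_tool(
  moves="0 0 -0.03 0 0 0 1; 0 0 -0.03 0 0 0 1; 0 0 -0.03 0 0 0 1; 0.02 0.02 0 0 0 0 1; 0.03 0.02 0 0 0 0 1; 0.04 0.015 0 0 0 0 1; 0.04 0 0 0 0 0 1; 0.04 0 0 0 0 0 1; 0.04 0 0 0 0 0 1; 0.02 0 0 0 0 0 1; 0 0 0 0 0 0 1",
)

```text
time_s: 6.95
tool_pos: [0.4984, -0.1018, 0.3106]
tool_rot: [-179.8, 0.2, 89.4]
force: [0.4, 0.8, -1.2]
grip_width: 0.0135
```

Run:
```python
from h import *
o=env.get_obs();print(o['tool_pos'],o['tool_rot'],o['qpos'])
snap('wrist','wrist4');snap('side','side4')
s=cv2.imread('pics/side4.png')[130:290,280:440]; cv2.imwrite('pics/side4c.png',cv2.resize(s,None,fx=3.7,fy=3.7,interpolation=cv2.INTER_CUBIC))
```

```text
[ 0.49839911 -0.10181437  0.3105993 ] [-179.8145486     0.2075378    89.37829169] [-34.66709456  -2.12029549  42.3599596   96.9849886    1.66417802
  84.74292126   6.89449088]
```

View pics/wrist4.png

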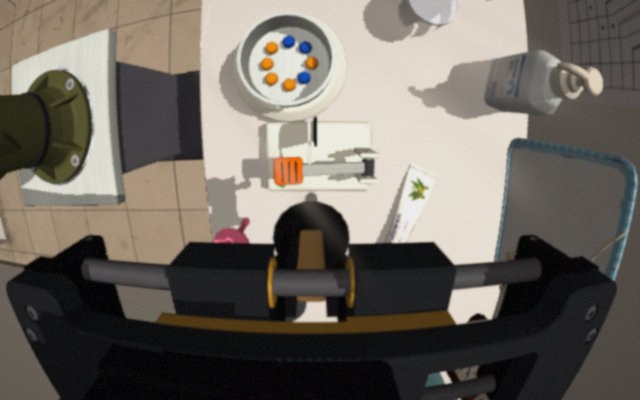

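View pics/side4c.png

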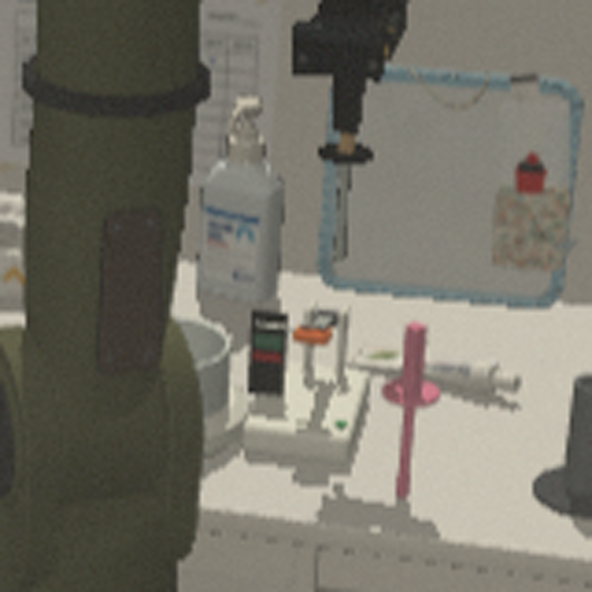

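The stirrer is held upright, and the pot and lever are both in the wrist view: pot at (290,65), pad at (288,170). I measure both from this view.

Run:
```python
from h import *
c=dict(np.load('pics/wrist4.npz')); W=wworld(c); hsv=cv2.cvtColor(c['img'],cv2.COLOR_RGB2HSV)
S=W[5:125,225:355].reshape(-1,3); r=S[abs(S[:,2]-.088)<.003]
A=np.c_[2*r[:,:2],np.ones(len(r))]; s=np.linalg.lstsq(A,(r[:,:2]**2).sum(1),rcond=None)[0]; print('rim',len(r),s[:2],np.sqrt(s[2]+s[0]**2+s[1]**2))
def T2(lo,hi,box,name):
    u0,v0,u1,v1=box; m=cv2.inRange(hsv,lo,hi); mm=np.zeros_like(m); mm[v0:v1,u0:u1]=m[v0:v1,u0:u1]
    n,l,st,ce=cv2.connectedComponentsWithStats(mm)
    for i in range(1,n):
        if st[i,4]>15:
            q=W[l==i]; print(name,ce[i].round(1),st[i,4],np.median(q,0).round(4),cv2.minAreaRect(q[:,:2].astype(np.float32)))
T2((3,150,120),(25,255,255),(230,10,350,200),'orange')
T2((100,100,50),(130,255,255),(230,10,350,120),'blue')
D=W[118:195,255:385].reshape(-1,3); d=D[abs(D[:,2]-.03)<.003]; print('deck',cv2.minAreaRect(d[:,:2].astype(np.float32)))
g=D[(D[:,2]>.108)&(D[:,2]<.118)&(D[:,1]>-.07)]; print('gauge',g.min(0),g.max(0))
```

```text
rim 1213 [0.46971518 0.0470337 ] 0.05701076517203883
orange [271.1  47.6] 97 [0.4477 0.069  0.0484] ((0.4476030170917511, 0.06949292123317719), (0.013568734750151634, 0.013320671394467354), 89.13004302978516)
orange [310.9  62.5] 98 [0.5002 0.0471 0.0486] ((0.49984437227249146, 0.046991147100925446), (0.014749765396118164, 0.012757377699017525), 55.061466217041016)
orange [266.6  63.6] 102 [0.442  0.047  0.0484] ((0.47118237614631653, 0.01612188294529915), (0.015107382088899612, 0.10007469356060028), 43.4898796081543)
orange [271.   78.4] 105 [0.4474 0.0268 0.0485] ((0.44707152247428894, 0.026630837470293045), (0.01500152237713337, 0.013637393712997437), 87.70873260498047)
orange [289.1  84.3] 104 [0.471  0.0179 0.0485] ((0.48612654209136963, 0.001435551792383194), (0.015151224099099636, 0.05858219042420387), 42.09162139892578)
orange [288.  170.3] 662 [ 0.4728 -0.0864  0.1166] ((0.4725501537322998, -0.08709632605314255), (0.032080721110105515, 0.030267246067523956), 0.022975893691182137)
blue [288.4  41.1] 107 [0.4705 0.0774 0.0483] ((0.4707454741001129, 0.07769659906625748), (0.015715407207608223, 0.014980670064687729), 34.26213836669922)
blue [304.7  47. ] 107 [0.4926 0.0683 0.0486] ((0.4923570454120636, 0.025105495005846024), (0.014588226564228535, 0.10111396759748459), 0.5535339117050171)
blue [303.7  77.2] 114 [0.4907 0.027  0.0484] ((0.490142285823822, 0.02728745900094509), (0.013861063867807388, 0.014479357749223709), 89.35836791992188)
deck ((0.5082893371582031, -0.08051824569702148), (0.10386442393064499, 0.14929251372814178), 88.5531997680664)
gauge [ 0.50248592 -0.05933074  0.11316369] [ 0.50611872 -0.0277162   0.11729971]
```

Request:
servo_tool(
  moves="0.03 -0.006 0 0 0 0 1; 0.04 -0.008 0 0 0 0 1; 0.04 -0.008 0 0 0 0 1; 0.03 -0.006 0 0 0 0 1; 0.01 0 0 0 0 0 1; 0 0 0 0 0 0 1; 0 0 0 0 0 0 1",
)

```text
time_s: 7.63
tool_pos: [0.4744, 0.0303, 0.3075]
tool_rot: [-179.8, 0.8, 87.3]
force: [0.0, 0.8, 0.5]
grip_width: 0.014
```

Request:
servo_tool(
  moves="0.012 -0.004 0 0 0.028 -0.09 1; 0.005 -0.001 0.01 0 0 0 1; 0 0 0.02 0 0 0 1; 0 0 0.02 0 0 0 1; 0 0 0 0 0 0 1",
)

```text
time_s: 8.05
tool_pos: [0.4732, 0.0343, 0.2548]
tool_rot: [180.0, 0.2, 88.6]
force: [-1.0, -0.7, -1.0]
grip_width: 0.0134
```

Request:
servo_tool(
  moves="0.012 -0.003 0 0 0 -0.05 1; 0.003 0 0.015 0 0 0 1; 0.002 0 0.015 0 0 0 1; 0 0 0 0 0 0 1; 0 0 0 0 0 0 1",
)

```text
time_s: 8.47
tool_pos: [0.4721, 0.048, 0.2261]
tool_rot: [179.9, 0.2, 89.6]
force: [-0.0, 0.2, 0.4]
grip_width: 0.0136
```

Request:
servo_tool(
  moves="0 -0.002 0.012 0 0 0 1; 0.001 0 0.012 0 0 0 1; 0.001 0 0.01 0 0 0 1; 0 0 0 0 0 0 1; 0 0 0 0 0 0 1",
)

```text
time_s: 8.88
tool_pos: [0.4723, 0.0499, 0.1935]
tool_rot: [179.5, 0.1, 89.6]
force: [-0.2, -0.0, -1.1]
grip_width: 0.0138
```

Run:
```python
from h import *
o=env.get_obs();print(o['tool_pos'],o['tool_rot'],o['qpos'],o['force'])
snap('wrist','wrist5')
s=snap('top','top5')['img'][150:260,280:490]; cv2.imwrite('pics/top5c.png',cv2.resize(s[...,::-1],None,fx=3.8,fy=3.8,interpolation=cv2.INTER_CUBIC))
```

```text
[0.47227716 0.04990042 0.19347351] [1.79540486e+02 1.26762353e-01 8.95937712e+01] [-42.33111091  -3.34861611  32.13486314 111.60678882   2.10695337
  70.81331483 -11.3246813 ] [-0.22877091 -0.04457112 -1.05662476]
```

View pics/wrist5.png

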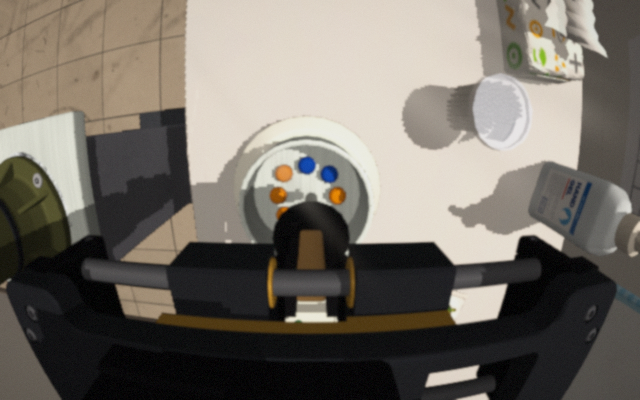

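View pics/top5c.png

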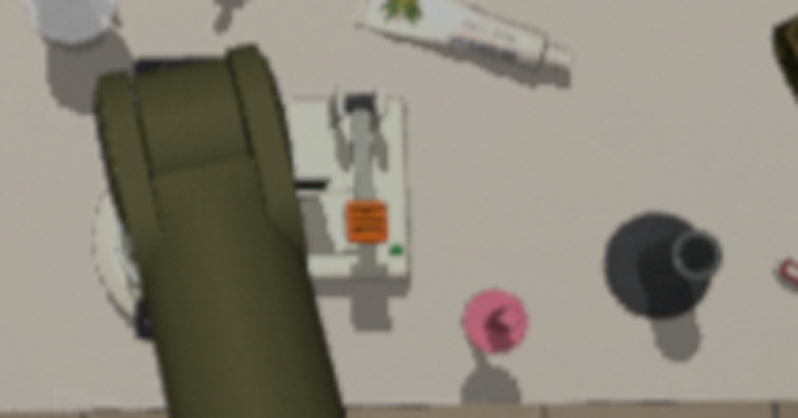

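Request:
servo_tool(
  moves="-0.002 -0.002 0.01 0.02 0 0 1; 0 0 0.005 0 0 0 1; 0 0 0 0 0 0 1; 0.01 0 0 0 0 0 1; 0.01 0 0 0 0 0 1; 0.01 0 0 0 0 0 1; 0 0 0 0 0 0 1",
)

```text
time_s: 9.57
tool_pos: [0.4716, 0.08, 0.1785]
tool_rot: [-180.0, 0.1, 89.5]
force: [-0.1, -2.8, 0.2]
grip_width: 0.0136
```

Request:
servo_tool(
  moves="-0.007 0.009 0 0 0 0 1; -0.006 0.009 0 0 0 0 1; 0 0 0 0 0 0 1; -0.009 0.006 0 0 0 0 1; -0.01 0.002 0 0 0 0 1; 0 0 0 0 0 0 1",
)

```text
time_s: 10.07
tool_pos: [0.4973, 0.0524, 0.1789]
tool_rot: [-179.9, 0.1, 90.0]
force: [0.7, -1.0, -0.9]
grip_width: 0.0137
```

Request:
servo_tool(
  moves="-0.011 0.001 0 0 0 0 1; -0.01 -0.004 0 0 0 0 1; 0 0 0 0 0 0 1; -0.008 -0.007 0 0 0 0 1; -0.005 -0.009 0 0 0 0 1; -0.002 -0.01 0 0 0 0 1; 0 0 0 0 0 0 1",
)

```text
time_s: 10.65
tool_pos: [0.4638, 0.0135, 0.1788]
tool_rot: [-179.8, -0.1, 90.0]
force: [-0.2, 0.8, -0.1]
grip_width: 0.0137
```

Run:
```python
from h import *
snap('wrist','wrist6')
```

```text
(no output)
```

View pics/wrist6.png

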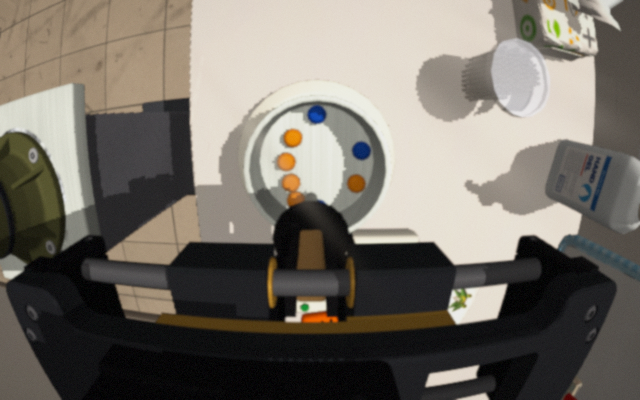

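The wrist view shows blue pellets at (317,114) and (361,150), and the third is hidden behind the collar. I measure these two.

```bash
cat > pel.py <<'E'
import sys
from h import *
tag=sys.argv[1]; c=dict(np.load(f'pics/{tag}.npz')); W=wworld(c); hsv=cv2.cvtColor(c['img'],cv2.COLOR_RGB2HSV)
B=np.array([[.4705,.0774],[.4926,.0683],[.4907,.027]]); C=np.array([.4697,.047])
for nm,lo,hi in [('blue',(100,120,40),(130,255,255)),('amber',(3,150,90),(25,255,255))]:
    m=cv2.inRange(hsv,lo,hi); ok=(np.hypot(W[...,0]-C[0],W[...,1]-C[1])<.06)&(W[...,2]>.03)&(W[...,2]<.07); m[~ok]=0
    n,l,st,ce=cv2.connectedComponentsWithStats(m)
    for i in range(1,n):
        if st[i,4]>12:
            q=np.median(W[l==i],0); print(nm,ce[i].round(),st[i,4],q.round(4),'r',np.hypot(*(q[:2]-C)).round(4),np.hypot(*(q[:2]-B).T).round(4) if nm=='blue' else '')
E
python3 pel.py wrist6
```

```text
blue [316. 114.] 237 [0.4689 0.0923 0.0486] r 0.0453 [0.015  0.0338 0.0689]
blue [361. 150.] 228 [0.5103 0.0596 0.0487] r 0.0425 [0.0436 0.0197 0.038 ]
amber [292. 138.] 240 [0.4471 0.0706 0.0486] r 0.0327 
amber [286. 161.] 210 [0.4414 0.0493 0.0487] r 0.0284 
amber [292. 189.] 359 [0.4465 0.0239 0.0485] r 0.0327 
amber [356. 183.] 232 [0.5064 0.0285 0.0485] r 0.0411
```

Request:
servo_tool(
  moves="0.01 0.003 0 0 0 0 1; 0.01 0 -0.01 0 0 0 1; 0 0 -0.02 0 0 0 1; 0 0 -0.03 0 0 0 1; 0 0 -0.03 0 0 0 1; 0 0 -0.03 0 0 0 1; 0 0 -0.01 0 0 0 1; -0.03 0.005 0 0 0 0 1; -0.04 0.005 0 0 0 0 1; -0.04 0.005 0 0 0 0 1; 0 0 0 0 0 0 1",
)

```text
time_s: 11.62
tool_pos: [0.4877, -0.0637, 0.3203]
tool_rot: [179.8, 0.1, 91.2]
force: [-0.1, -1.7, 0.0]
grip_width: 0.0136
```

```bash
python3 - <<'E'
from h import *
snap('wrist','wrist7')
E
python3 pel.py wrist7
```

```text
blue [298.  59.] 101 [0.4692 0.0917 0.0484] r 0.0447 [0.0144 0.0331 0.0682]
blue [329.  83.] 93 [0.5113 0.0589 0.0488] r 0.0433 [0.0449 0.021  0.038 ]
blue [299. 124.] 97 [0.4721 0.0019 0.0485] r 0.0451 [0.0755 0.0695 0.0312]
amber [282.  75.] 96 [0.448  0.07   0.0487] r 0.0316 
amber [277.  91.] 93 [0.4416 0.0471 0.0487] r 0.0281 
amber [281. 111.] 204 [0.4475 0.0203 0.0485] r 0.0347 
amber [325. 106.] 95 [0.5068 0.0273 0.0487] r 0.042
```

View pics/wrist7.png

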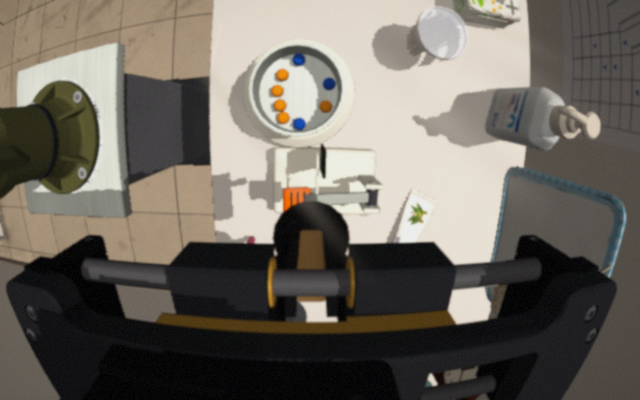

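All eight pellets are in the pot, and the blue ones have moved 14, 21 and 31 mm. Now I measure the empty stand mouth from the top view taken while it was unoccupied.

Run:
```python
from h import *
c=dict(np.load('pics/top5.npz')); W=world(c); S=W[195:245,430:490].reshape(-1,3)
r=S[(S[:,2]>.100)&(S[:,2]<.118)]; A=np.c_[2*r[:,:2],np.ones(len(r))]; s=np.linalg.lstsq(A,(r[:,:2]**2).sum(1),rcond=None)[0]; print(len(r),r.mean(0),r.min(0),r.max(0),'fit',s[:2],np.sqrt(s[2]+s[0]**2+s[1]**2), cv2.minEnclosingCircle(r[:,:2].astype(np.float32)))
o=env.get_obs(); print(o['qpos'])
```

```text
92 [ 0.44154298 -0.33940235  0.10881769] [ 0.42206409 -0.35847624  0.10048928] [ 0.46041991 -0.32023683  0.11738213] fit [ 0.44162848 -0.33940878] 0.01714452508130508 ((0.4415885806083679, -0.3392636775970459), 0.02001970075070858)
[-37.53315419  -5.33166041  38.99455355  98.2765392    3.29904527
  85.69549889   2.51060589]
```

Request:
servo_tool(
  moves="-0.04 0 0 0 0 0.03 1; -0.04 0 0 0 0 0 1; -0.04 0 0 0 0 0 1; -0.04 -0.005 0 0 0 0 1; -0.04 -0.01 0 0 0 0 1; -0.02 -0.01 0 0 0 0 1; 0 0 0 0 0 0 1; 0 0 0 0 0 0 1",
)

```text
time_s: 12.33
tool_pos: [0.4727, -0.2706, 0.3175]
tool_rot: [180.0, -0.1, 91.7]
force: [-0.3, 0.7, -0.9]
grip_width: 0.0136
```

Request:
servo_tool(
  moves="-0.03 -0.012 0 0 0 0.03 1; -0.025 -0.01 0 0 0 0.03 1; -0.012 -0.006 0 0 0 0 1; 0 0 0 0 0 0 1; 0 0 0 0 0 0 1",
)

```text
time_s: 12.75
tool_pos: [0.4541, -0.3268, 0.3152]
tool_rot: [-180.0, -0.4, 91.1]
force: [0.1, 0.6, 0.1]
grip_width: 0.0138
```

Request:
servo_tool(
  moves="-0.009 -0.008 0 0 -0.014 0.04 1; -0.004 -0.003 0.01 0 0 0 1; 0 0 0.015 0 0 0 1; 0 0 0 0 0 0 1; 0 0 0 0 0 0 1",
)

```text
time_s: 13.17
tool_pos: [0.4472, -0.333, 0.2876]
tool_rot: [180.0, -0.2, 90.5]
force: [0.8, -0.4, 0.7]
grip_width: 0.014
```

Request:
servo_tool(
  moves="-0.007 -0.004 0 0 -0.007 0.02 1; -0.002 -0.002 0.01 0 0 0 1; 0 0 0.01 0 0 0 1; 0 0 0 0 0 0 1; 0 0 0 0 0 0 1",
)

```text
time_s: 13.58
tool_pos: [0.4414, -0.342, 0.2662]
tool_rot: [179.9, 0.0, 90.0]
force: [-0.2, 0.5, 0.0]
grip_width: 0.0137
```

Run:
```python
from h import *
snap('wrist','wrist8')
s=snap('side','side8')['img'][170:290,400:500]; cv2.imwrite('pics/side8c.png',cv2.resize(s[...,::-1],None,fx=5,fy=5,interpolation=cv2.INTER_CUBIC))
```

```text
(no output)
```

View pics/wrist8.png

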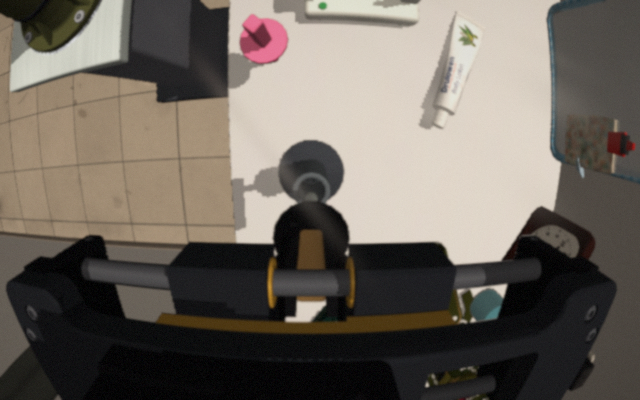

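View pics/side8c.png

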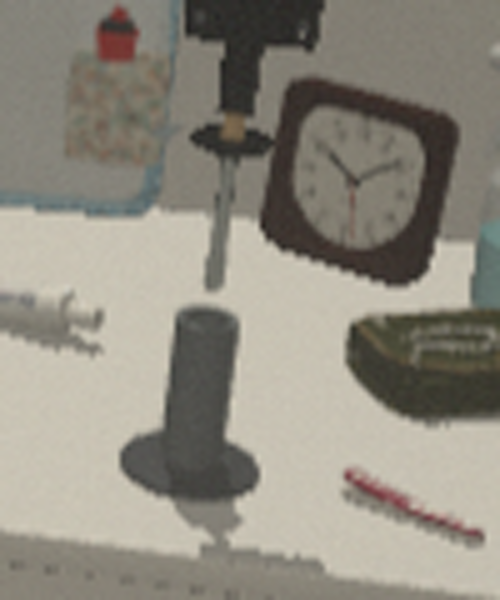

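Run:
```python
from h import *
c=dict(np.load('pics/side8.npz')); W=world(c); img=c['img']
g=img[:,:,:].max(-1)
P=W[190:240,432:460]; q=P[(P[...,2]>.125)&(P[...,2]<.29)&(abs(P[...,0]-.442)<.04)&(abs(P[...,1]+.34)<.035)]
for lo in np.arange(.125,.27,.0125):
    s=q[(q[:,2]>lo)&(q[:,2]<lo+.0125)]
    if len(s): print(round(lo,3),len(s),s.mean(0).round(4),s[:,1].min().round(4),s[:,1].max().round(4))
# wrist: mouth fit & collar
c=dict(np.load('pics/wrist8.npz')); W=wworld(c); S=W[165:210,285:340]; r=S[abs(S[...,2]-.110)<.004]; print('mouth part',len(r),r.mean(0),r.min(0),r.max(0))
A=np.c_[2*r[:,:2],np.ones(len(r))]; s=np.linalg.lstsq(A,(r[:,:2]**2).sum(1),rcond=None)[0]; print(s[:2],np.sqrt(s[2]+s[0]**2+s[1]**2))
k=W[195:260,265:360]; k=k[(k[...,2]>.22)&(k[...,2]<.25)]; print('collar',len(k),k.mean(0),k.min(0),k.max(0)); 
n=np.linalg.lstsq(np.c_[k[:,:2],np.ones(len(k))],k[:,2],rcond=None)[0]; print('slopes',n)
```

```text
0.125 7 [ 0.4363 -0.3424  0.1341] -0.3478 -0.3381
0.138 15 [ 0.4373 -0.3419  0.1434] -0.3472 -0.3367
0.15 12 [ 0.4386 -0.342   0.155 ] -0.3457 -0.3385
0.163 12 [ 0.4377 -0.3428  0.1679] -0.3472 -0.3377
0.175 12 [ 0.4364 -0.3424  0.1813] -0.3459 -0.3387
0.188 13 [ 0.4386 -0.3424  0.1936] -0.3475 -0.3377
0.2 11 [ 0.4388 -0.3423  0.2058] -0.3461 -0.3389
0.213 10 [ 0.4363 -0.3428  0.2177] -0.3473 -0.338
0.225 81 [ 0.4328 -0.3424  0.2338] -0.3665 -0.3183
0.238 17 [ 0.4342 -0.3426  0.2436] -0.3479 -0.3359
0.25 19 [ 0.4264 -0.3422  0.2575] -0.3519 -0.331
0.263 8 [ 0.4237 -0.3431  0.2646] -0.3511 -0.333
mouth part 461 [ 0.44244194 -0.33558641  0.11052166] [ 0.42189363 -0.35410722  0.10600781] [ 0.46188317 -0.32142795  0.1132075 ]
[ 0.44239221 -0.34010513] 0.016789919237747496
collar 2392 [ 0.4419533  -0.33113761  0.23623634] [ 0.41766913 -0.3516768   0.23131072] [ 0.46672997 -0.31712459  0.24995094]
slopes [-0.00112601 -0.06590853  0.21490919]
```

The shaft is vertical at (0.442, -0.342), and the mouth centre is at (0.442, -0.340), well within the ±8 mm slack. I descend.

Request:
servo_tool(
  moves="0.002 0.001 0.012 0 0 0 1; 0 0 0.012 0 0 0 1; 0 0 0.012 0 0 0 1; 0 0 0 0 0 0 1",
)

```text
time_s: 14.02
tool_pos: [0.4436, -0.3395, 0.2276]
tool_rot: [179.8, 0.0, 90.1]
force: [0.5, 1.4, -1.3]
grip_width: 0.0138
```

Request:
servo_tool(
  moves="0 -0.001 0.012 0 0 0 1; 0 0 0.012 0 0 0 1; 0 0 0.012 0 0 0 1; 0 0 0 0 0 0 1; 0 0 0 0 0 0 1",
)

```text
time_s: 14.43
tool_pos: [0.4416, -0.3389, 0.1857]
tool_rot: [-180.0, -0.0, 90.1]
force: [-0.8, -0.4, 0.5]
grip_width: 0.0134
```

Request:
servo_tool(
  moves="-0.001 0.001 0.012 0 0 0 1; 0 0 0.012 0 0 0 1; 0 0 0.008 0 0 0 1; 0 0 0 0 0 0 1; 0 0 0 0 0 0 1",
)

```text
time_s: 14.85
tool_pos: [0.443, -0.3403, 0.1504]
tool_rot: [180.0, 0.0, 90.1]
force: [0.0, 0.3, -0.3]
grip_width: 0.0137
```

Request:
servo_tool(
  moves="0 0 0.002 0 0 0 1; 0 0 0.002 0 0 0 1; 0 0 0 0 0 0 1; 0 0 0 0 0 0 1",
)

```text
time_s: 15.18
tool_pos: [0.4436, -0.3409, 0.1471]
tool_rot: [179.9, 0.1, 90.1]
force: [-0.4, 0.0, -0.2]
grip_width: 0.0136
```

Request:
servo_tool(
  moves="0 0 0 0 0 0 -1; 0 0 0 0 0 0 -1; 0 0 0 0 0 0 -1; 0 0 0 0 0 0 -1; 0 0 0 0 0 0 -1; 0 0 0 0 0 0 -1; 0 0 0 0 0 0 -1; 0 0 0 0 0 0 -1; 0 0 0 0 0 0 -1; 0 0 0 0 0 0 -1",
)

```text
time_s: 16.02
tool_pos: [0.4444, -0.3413, 0.148]
tool_rot: [179.8, 0.1, 90.1]
force: [0.5, 0.8, -0.4]
grip_width: 0.0729
```

Run:
```python
from h import *
snap('wrist','wrist9')
s=snap('side','side9')['img'][170:290,400:500]; cv2.imwrite('pics/side9c.png',cv2.resize(s[...,::-1],None,fx=5,fy=5,interpolation=cv2.INTER_CUBIC))
```

```text
(no output)
```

View pics/side9c.png

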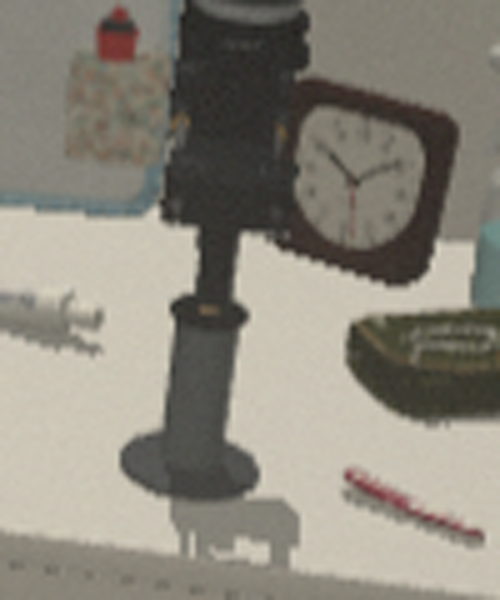

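View pics/wrist9.png

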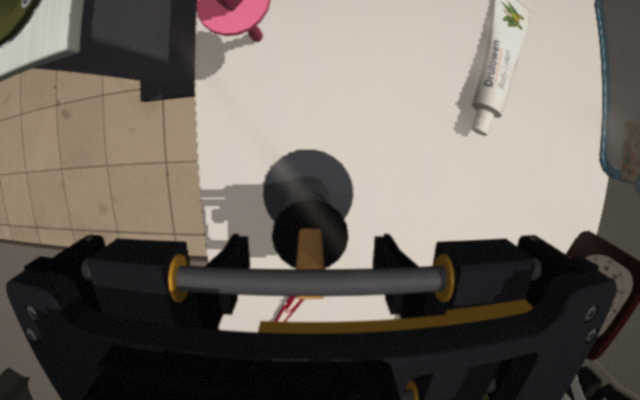

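Released, with the collar on the rim and the stirrer upright. I lift straight up and check again from above.

Request:
servo_tool(
  moves="0 0 -0.01 0 0 0 -1; 0 0 -0.015 0 0 0 -1; 0 0 -0.02 0 0 0 -1; 0 0 -0.02 0 0 0 -1; 0 0 -0.02 0 0 0 -1; 0 0 -0.03 0 0 0 -1; 0 0 -0.03 0 0 0 -1; 0.02 0.01 0 0 0 0 -1; 0.03 0.01 0 0 0 0 1; 0.03 0.01 0 0 0 0 1; 0 0 0 0 0 0 1",
)

```text
time_s: 17.03
tool_pos: [0.4723, -0.2629, 0.3076]
tool_rot: [179.5, 0.2, 89.4]
force: [1.7, 0.9, -0.4]
grip_width: 0.0747
```

Run:
```python
from h import *
c=snap('wrist','wrist10'); c=dict(np.load('pics/wrist10.npz')); W=wworld(c)
q=W[(np.abs(W[...,2]-.115)<.006)&(np.hypot(W[...,0]-.4424,W[...,1]+.34)<.04)]; 
print(len(q)); 
if len(q): print(q.mean(0),q.min(0),q.max(0))
c=snap('side','side10'); W=world(c)
g=W[(W[...,2]>.119)&(W[...,2]<.18)&(np.hypot(W[...,0]-.4424,W[...,1]+.34)<.03)]; 
for lo in (.12,.135,.15,.165):
  s=g[(g[:,2]>lo)&(g[:,2]<lo+.015)]; print(lo,len(s),s.mean(0))
s=c['img'][170:290,400:500]; cv2.imwrite('pics/side10c.png',cv2.resize(s[...,::-1],None,fx=5,fy=5,interpolation=cv2.INTER_CUBIC))
c=snap('top','top10'); W=world(c); S=W[195:245,430:490]
for lo,hi in [(.108,.119),(.155,.185)]:
    q=S[(S[...,2]>lo)&(S[...,2]<hi)]; print(lo,len(q),q.mean(0),q.min(0),q.max(0))
```

```text
924
[ 0.44537119 -0.33630306  0.11583799] [ 0.41969598 -0.36468113  0.11200188] [ 0.46907801 -0.31538977  0.12074643]
0.12 20 [ 0.43681822 -0.34182121  0.12710172]
0.135 18 [ 0.43509385 -0.34162593  0.14087061]
0.15 25 [ 0.43644923 -0.34154115  0.15698649]
0.165 20 [ 0.43685795 -0.3416962   0.17226614]
0.108 4 [ 0.45980538 -0.32452552  0.11484506] [ 0.45722632 -0.32571106  0.11134351] [ 0.46257224 -0.3235966   0.11865718]<stdin>:13: RuntimeWarning: Mean of empty slice.
  ret = um.true_divide(
Traceback (most recent call last):
ValueError: zero-size array to reduction operation minimum which has no identity
```

View pics/side10c.png

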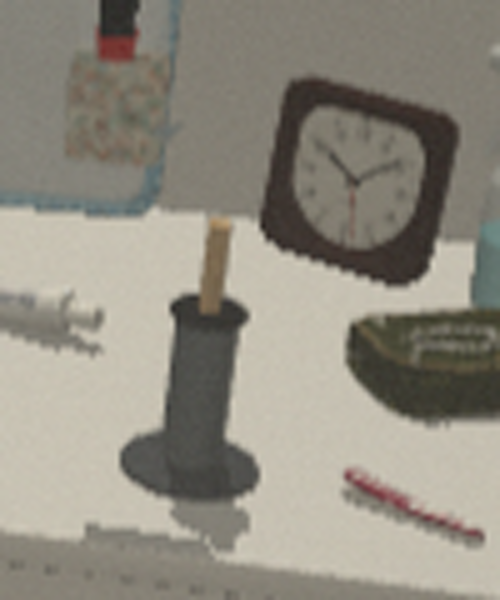

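The stirrer hangs upright, with its collar top at z≈0.116 and its centre at about (0.444,-0.340). Next is the lever: I move over the pad with the jaws shut.

Request:
servo_tool(
  moves="0.03 0 0 0.02 0 -0.02 1; 0.04 0 0 0 0 0 1; 0.04 0 0 0 0 0 1; 0.03 0 0.01 0 0 0 1; 0.02 0 0.01 0 0 0 1; 0.01 0 0 0 0 0 1; 0 0 0 0 0 0 1; 0 0 0 0 0 0 1",
  squeeze=20,
)

```text
time_s: 17.85
tool_pos: [0.4672, -0.1088, 0.2851]
tool_rot: [-179.7, 0.8, 87.9]
force: [0.1, -0.4, -0.4]
grip_width: 0.0096
```

Run:
```python
from h import *
o=env.get_obs();print(o['tool_pos'],o['tool_rot'],o['qpos'])
c=dict(np.load('pics/top10.npz')); W=world(c)
q=W[(W[...,0]>.52)&(W[...,0]<.6)&(W[...,1]>-.13)&(W[...,1]<-.04)]; print('bracket max z',np.percentile(q[:,2],99),q[:,2].max())
c=dict(np.load('pics/wrist10.npz'))
```

```text
[ 0.4672319  -0.10880709  0.28507982] [-179.71051779    0.83084254   87.93341693] [-36.42804515  -6.86279567  42.59311926 102.97203454   5.53645277
  82.36014015   3.1322736 ]
bracket max z 0.8394675667931242 0.8414301931976701
```

Run:
```python
from h import *
c=dict(np.load('pics/top0.npz')); W=world(c)
q=W[(W[...,0]>.52)&(W[...,0]<.6)&(W[...,1]>-.13)&(W[...,1]<-.04)]; print('bracket max z',np.sort(q[:,2])[-8:])
c=dict(np.load('pics/wrist4.npz')); W=wworld(c); q=W[150:195,270:385]; m=(q[...,2]>.06)&(q[...,2]<.16); q=q[m]
for lo in np.arange(.45,.6,.015):
    s=q[(q[:,0]>lo)&(q[:,0]<lo+.015)]
    if len(s): print(lo.round(3),len(s),np.median(s,0).round(4),s[:,2].max().round(3))
```

```text
bracket max z [0.84031782 0.84035321 0.8403566  0.84037163 0.84041235 0.84072453
 0.84091139 0.8409348 ]
0.45 224 [ 0.4605 -0.0864  0.119 ] 0.122
0.465 375 [ 0.4725 -0.0861  0.1166] 0.12
0.48 272 [ 0.4859 -0.0867  0.1129] 0.117
0.495 195 [ 0.5    -0.0852  0.1068] 0.112
0.51 153 [ 0.5176 -0.0869  0.103 ] 0.107
0.525 139 [ 0.5332 -0.0872  0.0991] 0.103
0.54 142 [ 0.5471 -0.0873  0.0953] 0.099
0.555 406 [ 0.5633 -0.0871  0.0931] 0.1
0.57 205 [ 0.5742 -0.0857  0.0943] 0.101
```

Request:
servo_tool(
  moves="0.012 0.003 0.01 0 0.028 -0.07 1; 0.01 0.001 0.02 0 0 0 1; 0 0 0.02 0 0 0 1; 0 0 0.02 0 0 0 1; 0 0 0 0 0 0 1; 0 0 0 0 0 0 1",
)

```text
time_s: 18.35
tool_pos: [0.4726, -0.1007, 0.2157]
tool_rot: [180.0, 0.2, 88.8]
force: [0.3, 0.2, 0.7]
grip_width: 0.0001
```

Request:
servo_tool(
  moves="0.012 0 0 0 0.007 -0.04 1; 0.003 0 0.015 0 0 0 1; 0 0 0.02 0 0 0 1; 0 0 0.01 0 0 0 1; 0 0 0 0 0 0 1; 0 0 0 0 0 0 1",
)

```text
time_s: 18.85
tool_pos: [0.4776, -0.0872, 0.1768]
tool_rot: [179.4, -0.1, 89.8]
force: [0.3, -0.6, 0.7]
grip_width: 0.0008
```

Run:
```python
from h import *
o=env.get_obs();print(o['tool_pos'],o['tool_rot'],o['force'])
c=snap('wrist','wrist11')
s=snap('side','side11')['img'][190:270,330:430]; cv2.imwrite('pics/side11c.png',cv2.resize(s[...,::-1],None,fx=6,fy=6,interpolation=cv2.INTER_CUBIC))
```

```text
[ 0.47759952 -0.08717686  0.17682253] [ 1.79388500e+02 -9.81020911e-02  8.98387147e+01] [ 0.2587088  -0.63837778  0.67992405]
```

View pics/side11c.png

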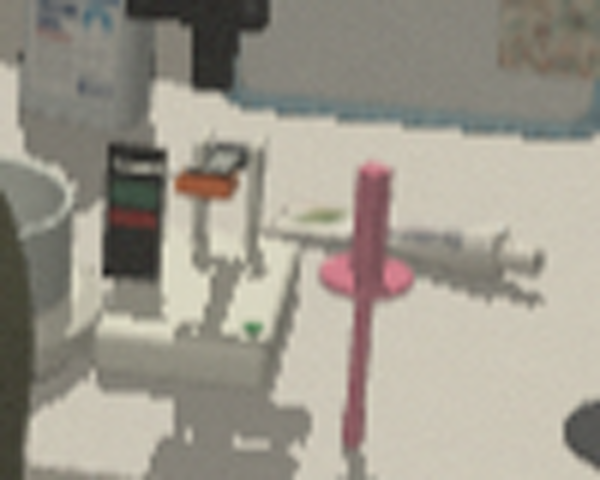

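View pics/wrist11.png

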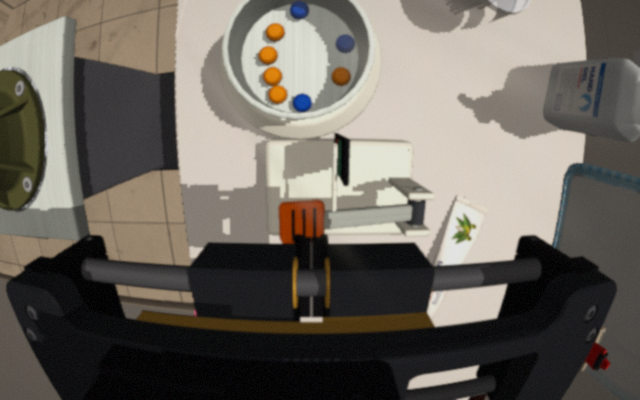

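The shut fingers are over the pad (pad at (302,220) in the wrist view) but about 6 mm too far in +x. I correct that and go lower.

Request:
servo_tool(
  moves="0 -0.005 0 0.02 0 0 1; 0 -0.001 0.012 0 0 0 1; 0 0 0.012 0 0 0 1; 0 0 0.006 0 0 0 1; 0 0 0 0 0 0 1; 0 0 0 0 0 0 1",
)

```text
time_s: 19.45
tool_pos: [0.4729, -0.0872, 0.1475]
tool_rot: [179.7, -0.2, 89.8]
force: [-0.2, -0.1, -0.1]
grip_width: 0.0003
```

Request:
servo_tool(
  moves="0 -0.001 0.008 0 0 0 1; 0 0 0.008 0 0 0 1; 0 0 0.003 0 0 0 1; 0 0 0 0 0 0 1; 0 0 0 0 0 0 1",
)

```text
time_s: 19.87
tool_pos: [0.4727, -0.0871, 0.1276]
tool_rot: [179.6, -0.2, 89.8]
force: [-1.5, 0.1, 3.4]
grip_width: 0.0005
```

Request:
servo_tool(
  moves="0 0 0.005 0 0 0 1; 0 0 0.005 0 0 0 1; 0 0 0.003 0 0 0 1; 0 0 0 0 0 0 1; 0 0 0 0 0 0 1",
)

```text
time_s: 20.28
tool_pos: [0.4729, -0.0872, 0.1144]
tool_rot: [179.6, -0.2, 89.8]
force: [-2.5, 0.5, 4.0]
grip_width: 0.0004
```

Request:
servo_tool(
  moves="0 0 0.004 0 0 0 1; 0 0 0.004 0 0 0 1; 0 0 0.003 0 0 0 1; 0 0 0 0 0 0 1; 0 0 0 0 0 0 1",
)

```text
time_s: 20.7
tool_pos: [0.4724, -0.0872, 0.1033]
tool_rot: [179.7, -0.3, 89.8]
force: [-2.2, 0.7, 4.8]
grip_width: 0.0002
```

Run:
```python
from h import *
o=env.get_obs();print(o['tool_pos'],o['tool_rot'],o['force'])
snap('wrist','wrist12')
s=snap('side','side12')['img'][190:270,330:430]; cv2.imwrite('pics/side12c.png',cv2.resize(s[...,::-1],None,fx=6,fy=6,interpolation=cv2.INTER_CUBIC))
o=env.get_obs();print(o['tool_pos'],o['tool_rot'],o['force'])
```

```text
[ 0.47244383 -0.0872385   0.1033204 ] [179.71784362  -0.26329234  89.83412664] [-2.23743546  0.66016263  4.80225561]
[ 0.47244311 -0.08724264  0.10340535] [179.71635703  -0.26478517  89.83656237] [-3.34048047  0.8205466   4.702303  ]
```

View pics/side12c.png

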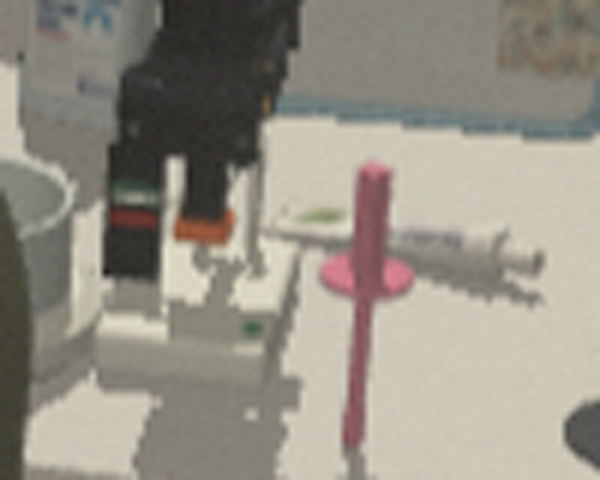

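View pics/wrist12.png

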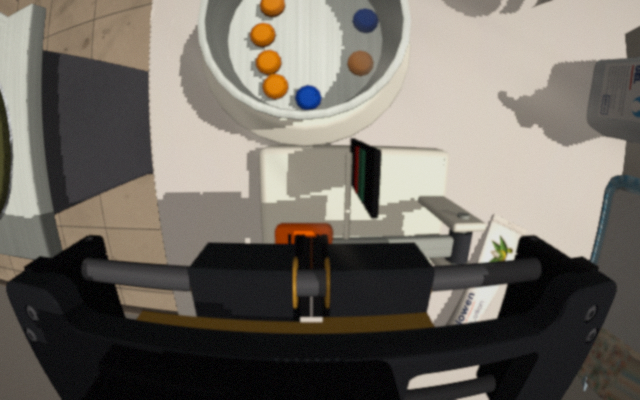

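The side view shows the white pointer at about (135,188), inside the green band and above the red mark. I hold.

Request:
servo_tool(
  moves="0 0 0.001 0 0 0 1; 0 0 0 0 0 0 1; 0 0 0 0 0 0 1; 0 0 0 0 0 0 1; 0 0 0 0 0 0 1; 0 0 0 0 0 0 1; 0 0 0 0 0 0 1; 0 0 0 0 0 0 1; 0 0 0 0 0 0 1; 0 0 0 0 0 0 1",
)

```text
time_s: 21.63
tool_pos: [0.4726, -0.0873, 0.1046]
tool_rot: [179.7, -0.3, 89.8]
force: [-1.4, 0.0, 3.9]
grip_width: 0.0003
```

Request:
servo_tool(
  moves="0 0 0.001 0 0 0 1; 0 0 0 0 0 0 1; 0 0 0 0 0 0 1; 0 0 0.001 0 0 0 1; 0 0 0 0 0 0 1; 0 0 0 0 0 0 1; 0 0 0.001 0 0 0 1; 0 0 0 0 0 0 1; 0 0 0 0 0 0 1; 0 0 0.001 0 0 0 1; 0 0 0 0 0 0 1; 0 0 0 0 0 0 1; 0 0 0.001 0 0 0 1; 0 0 0 0 0 0 1; 0 0 0 0 0 0 1; 0 0 0.001 0 0 0 1; 0 0 0 0 0 0 1; 0 0 0 0 0 0 1; 0 0 0 0 0 0 1; 0 0 0 0 0 0 1",
)

```text
time_s: 23.3
tool_pos: [0.4725, -0.0873, 0.1026]
tool_rot: [179.8, -0.5, 89.8]
force: [-3.2, 0.3, 5.0]
grip_width: 0.0006
```

```bash
python3 - <<'E'
from h import *
snap('wrist','wrist13')
c=snap('side','side13'); s=c['img'][190:270,330:480]; cv2.imwrite('pics/side13c.png',cv2.resize(s[...,::-1],None,fx=5,fy=5,interpolation=cv2.INTER_CUBIC))
o=env.get_obs();print(o['tool_pos'],o['tool_rot'],o['force'],o['joint_velocities'].round(2))
a=dict(np.load('pics/top0.npz'))['img'];
W=world(c); g=W[(W[...,2]>.119)&(W[...,2]<.18)&(np.hypot(W[...,0]-.4424,W[...,1]+.34)<.03)]
for lo in (.12,.15): s=g[(g[:,2]>lo)&(g[:,2]<lo+.03)]; print(lo,len(s),s.mean(0))
E
python3 pel.py wrist13
```

```text
[ 0.47247185 -0.08730385  0.10259531] [179.80795054  -0.48021109  89.78262488] [-2.58506462  1.04084007  5.25686283] [-0.04  0.04  0.01  0.03  0.04 -0.06  0.02]
0.12 39 [ 0.43650455 -0.34161374  0.13457945]
0.15 43 [ 0.43711844 -0.34157185  0.16419988]
blue [365.  19.] 292 [0.5103 0.0583 0.0489] r 0.0421 [0.0441 0.0203 0.0369]
blue [308.  97.] 457 [0.4717 0.0023 0.0486] r 0.0447 [0.0751 0.0692 0.0311]
amber [272.   7.] 316 [0.4478 0.0674 0.0482] r 0.03 
amber [262.  35.] 438 [0.4414 0.0467 0.0484] r 0.0283 
amber [271.  74.] 934 [0.4476 0.0184 0.0485] r 0.0361 
amber [355.  65.] 148 [0.5028 0.0247 0.0484] r 0.0399
```

View pics/side13c.png

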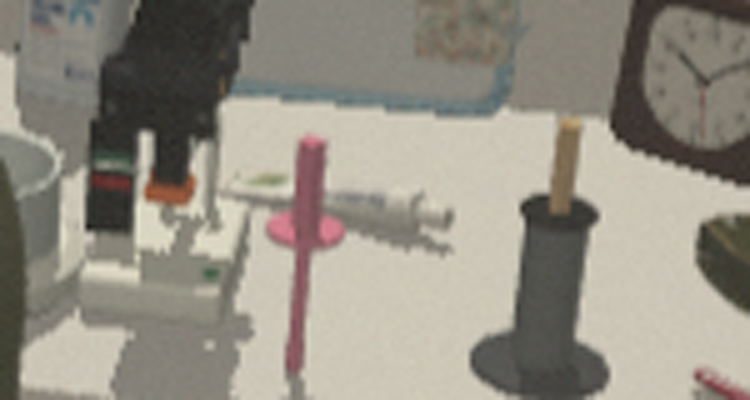

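The pointer has stayed in the green band for over 2.5 s with about 5 N of push, near half travel. The stirrer hangs upright, so I hand in.

```bash
python3 -c "
from h import env
print(env.sign_off()); o=env.get_obs(); print(o['time_s'],o['tool_pos'],o['force'])"
```

```text
the job is handed in; nothing more can be done
None
the job is handed in; nothing more can be done
```

I carried out the whole task and handed it in after about 23.4 s, still holding the lever. The interface gives no verdict, so what follows rests on my own measurements.

- **Stirring:** I took the stirrer from its stand and stirred, pushing the pellets round the pot. From above, the blue pellets lay about 14, 21 and 31 mm from where they started. All eight pellets were in the pot.
- **Stirrer:** It hangs released and upright in the stand. The collar's top was at 0.116 m (nominal 0.115), and its centre was within about 2 mm of the mouth's. The last side view still showed it upright.
- **Lever:** The shut fingertips held the pad near half travel, with the tool centre at 0.1026 m against 0.102 m expected and an upward push of about 5 N. The side views showed the pointer in the green band, above the red mark, at the start and end of about 2.6 s of holding.

- **Drift during the hold:** The arm crept up 1–2 mm under the spring's force, and I corrected it with small presses.
- **Incomplete last views:** The final wrist view had one blue pellet out of frame and two touching amber ones seen as a single blob. The full count of eight is from the earlier view after stirring.
- **Timer, jar and tube:** I did not re-measure them. I kept the moves away from them, and nothing was seen to shift.

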